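# Roll the air reservoir to the bench stop and chock it

### The arm

A 6-joint arm with a two-finger parallel gripper is mounted at the origin on the work surface. World frame = base frame: x ahead of the robot, y to its left, z up, the work surface at z = 0. Lengths are in mm, angles in rad, forces in N, time in s.
With the tool pointing down it reaches from about 275 to 825 mm from the base axis. Payload 4.9 kg.
Tool frame: the origin (TCP) lies at the very end of the fingers, on their centre line; the grasp point (between the pads) lies 19 mm behind it; z points along the fingers, y is the line along which they close (so a half turn about z gives the same grasp; the last joint's range is limited). The gripper opens to 85 mm and grips with 20 to 120 N. Pads are 22 mm wide; open, the fingers measure 114 mm over their backs; the gripper's body (76 mm by 85 mm) begins 54 mm behind the grasp point. The pads swing forward as they close: fully open they stand 13 mm farther back than shut.
Start: joints at [-1.47, 0.326, -0.193, 1.052, 0, 1.437], TCP at [127.968, -534.923, 231.281] pointing down, gripper open.
Joint ranges: [-2.65, 2.65], [-0.97, 1.79], [-1.3, 1.35], [-1.93, 2.1], [-1.47, 1.37], [-3.14, 3.14]. Speed limits (rad/s): [2.57, 2.57, 3.14, 3.14, 3.14, 3.14].

### API

Orientations are given as [roll, pitch, yaw] about the fixed x, y, z axes, in that order (R = Rz(yaw) Ry(pitch) Rx(roll)).
In Python, from bench import bot, solve_ik, imaging gives the robot as it stands. Calls block until the motion is done:
- bot.move_ptp(position, orientation): joint-space move of the TCP to a pose.
- bot.movel(position, rot=None, max_speed=150, threshold=None): straight line of the TCP; rot=None keeps the orientation; max_speed is the mean speed in mm/s. With threshold (N) it stops when the force on the tool has changed by that much, and returns True; else False.
- bot.move_j(angles): joint-space move.
- bot.grip(opening, effort=None): opening from 0.0 (shut) to 1.0 (fully open); effort is the grip in N (None keeps the last); returns when the fingers have stopped.
- bot.dwell(seconds).
- solve_ik(position, orientation): joint angles nearest the present ones, or None.
- bot.get_state(): the state.
- imaging.capture(name): name is "scene" or "top" or "wrist"; returns the picture (384x512x3 uint8, blue, green, red); there is no depth.
- imaging.camera_model(name): a dict with "K" (3x3 intrinsics, pixels), "position" and "rotation" of the camera in the world. Camera axes: x right, y up, looking along -z (the intrinsics and any distortion apply to the point x, -y, -z); pixel columns grow to the right and rows downward; lengths in mm; the calibration is good to about 2 mm. A picture is of the moment at which its call begins: read the wrist's pose just before it. camera_model takes no time and is no camera call; for the wrist camera it gives the pose at the moment of the call.
A pose or a line that the arm cannot do raises bot.IKError and nothing moves.
- bot.sign_off(): hands the job in; it is judged then, once.
The state is a dict: "t": time; "qpos": joint angles; "joint_velocities": joint speeds; "effort": joint torques, N m; "tcp_pos": TCP position; "orientation": TCP orientation; "contact_force": force on the tool from outside, world axes, zero at the start; "wrist_torque": the same for the moment, N m; "opening": opening from 0.0 (shut) to 1.0 (fully open); "gripper_force": force on a finger pad.
Only numpy, scipy, OpenCV 4.12 (cv2) and the standard library are available. Lean on these libraries where they do the work, as an engineer would, in place of code of your own. Each camera call takes 0.05 s, during which the arm holds its last target. There are 200 camera calls.

### The job

Roll the red air tank along the bench under the flat of the hand, pressing lightly from on top and never lifting it or letting it run loose, until you feel it bear firmly against the bench stop along its whole length. Then slide the wooden chock, wedge first and square on, under the middle of the tank's free side until it is felt to bear firmly, so that the tank cannot roll back, and let go; go gently with the thin-walled tank and leave the bottle, the carton and the grey tub where they are.

Things in the scene. Friction and masses are not known exactly. Their poses are not given: they have to be found in the camera images.
- bench_stop: steel angle bolted to the bench, dark grey with yellow ends: upright 58 mm high, 280 mm long, 6 mm thick, its foot flange (62 mm deep) behind it. Origin at the foot of the upright's face, at mid-length, on the bench; x points through the face away from the tank's side (the tank is rolled towards +x and bears on the plane x = 0), y runs along the face, z up. Fixed, rigid
- tank: red air reservoir lying clear of the stop on its -x side, 0.75 kg: plain cylinder 90 mm in diameter and 170 mm long, plus domed ends 20 mm deep with brass bungs (226 mm over all). Origin on its axis at mid-length, 45 mm above the bench; y is its axis, x and z turn as it rolls. Rolls easily; a hand on top travels twice as far as it. Thin-walled: hand set down at 10 mm/s, never over 50 N
- stop_face (a point): middle of the stop's face, 45 mm above the bench, where the tank bears. Rolled up to it the tank bears with up to twice the hand's forward push; 10 to 15 N is firm (for the chock too), over 28 N dents it. Turning the tank square drags on the hand with 2 to 3 N
- chock: loose timber chock, about 0.16 kg, flat on the bench: a 45-degree wedge 50 mm wide and 40 mm high whose face rises from the toe edge, and behind it a straight handle. Origin at the middle of the toe edge, on the bench; x points out of the toe (the handle goes to -x), z up; 130 mm long in all. When the wedge bears on the tank its toe lies 18.6 mm out from the line on which the tank touches the bench
- chock_handle (a point): middle of the chock's handle: a bar 70 mm long (along the chock's x), 28 mm wide (along y) and 32 mm high; 95 mm behind the toe edge and 16 mm above the bench
- bottle: clear water bottle with a green cap, 62 mm in diameter, 190 mm high, standing; origin at the centre of its foot. To be left alone
- carton: small cardboard carton 85 x 130 x 70 mm high; origin at the centre of its underside. To be left alone
- tub: small open grey plastic tub 90 x 100 x 50 mm high; origin at the centre of its underside. To be left alone

How it is judged:
By the outcome, as a careful person would: the job done as asked, in the order asked, and still so for the second after the job is handed in, with the robot touching nothing.
It also fails if it takes over 72 s, if anything falls off the work surface, if the arm or the gripper's body presses on something with over 40 N, if the wrist force passes 120 N, or if a joint passes its speed limit or range.

## Working session

There is one attempt and no reset: what is moved stays moved. The work goes in short steps, each a Python script; the robot and the scene stay as the last script left them, time stands still between calls to the robot, and variables do not carry over. Pictures are saved under pics/ and viewed, at most 10 in all, crops included, and the job is handed in when it is done.

```bash
ls; mkdir -p pics
python3 - <<'E'
from bench import bot, imaging
import cv2,numpy as np
for n in("scene","top"):
    cv2.imwrite(f"pics/{n}0.png",imaging.capture(n))
    m=imaging.camera_model(n);print(n,{k:np.round(v,3).tolist() if not isinstance(v,str) else v for k,v in m.items()})
s=bot.get_state();print(s)
E
```

```text
pics
scene {'K': [[369.414, 0.0, 253.557], [0.0, 369.414, 196.835], [0.0, 0.0, 1.0]], 'position': [1057.031, 323.732, 961.753], 'rotation': [0.582, -0.009, 2.162]}
top {'K': [[404.7, 0.0, 259.501], [0.0, 404.7, 190.58], [0.0, 0.0, 1.0]], 'position': [334.283, 14.529, 1161.748], 'rotation': [0.21, 0.001, -1.608]}
{'t': 0.1, 'qpos': array([-1.47017943e+00,  3.26824261e-01, -1.93439458e-01,  1.05201645e+00,
       -1.80115877e-05,  1.43657396e+00]), 'joint_velocities': array([-0.00013385, -0.00086846,  0.0030346 , -0.00051822,  0.0009389 ,
       -0.00124017]), 'effort': array([ 1.02099406e-03, -4.44239223e+01,  2.63037872e+01,  7.93954299e-03,
       -1.37214224e-04, -1.25611641e-05]), 'tcp_pos': array([ 127.92073917, -534.40241196,  230.62178607]), 'orientation': array([-3.14011974e+00, -1.80718211e-04,  2.34839150e-01]), 'contact_force': array([-0.64350934,  1.14118107,  0.72037708]), 'wrist_torque': array([ 0.03625104, -0.01410371,  0.00854239]), 'gripper_force': 0.0, 'opening': 1.001542157668338}
```

View pics/top0.png

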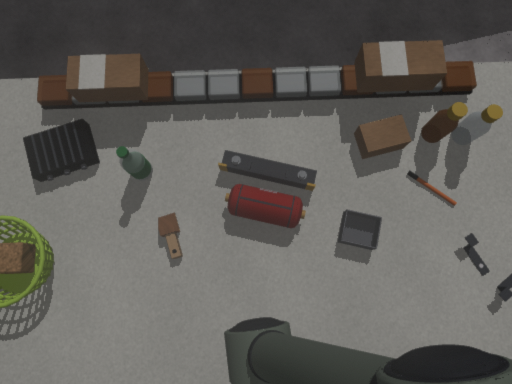

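View pics/scene0.png

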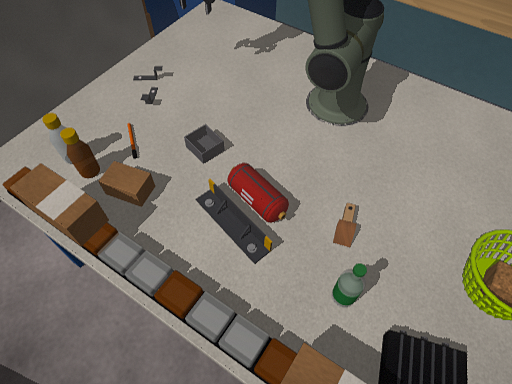

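Top view: the stop is around (268,169), the tank at (265,206) and the chock at (171,237), with its wedge at (168,225). The bottle is at (138,165), the carton at (383,135) and the tub at (360,230). I'll enlarge it.

```bash
cat > h.py <<'E'
from bench import bot, solve_ik, imaging
import cv2,numpy as np
from scipy.spatial.transform import Rotation as Ro
def pix2w(n,uv,z,m=None):
    m=m or imaging.camera_model(n);K=np.array(m["K"]);r=np.array(m["rotation"])
    R=Ro.from_euler("xyz",r).as_matrix() if r.ndim==1 else r
    uv=np.atleast_2d(uv).astype(float)
    d=np.c_[(uv[:,0]-K[0,2])/K[0,0],-(uv[:,1]-K[1,2])/K[1,1],-np.ones(len(uv))]@R.T
    p=np.array(m["position"]);return p+d*((z-p[2])/d[:,2])[:,None]
E
python3 - <<'E'
import cv2
a=cv2.imread("pics/top0.png")[145:265,145:325]
cv2.imwrite("pics/top0c.png",cv2.resize(a,None,fx=4.4,fy=4.4,interpolation=cv2.INTER_CUBIC))
a=cv2.imread("pics/scene0.png")[155:275,190:370]
cv2.imwrite("pics/sc0c.png",cv2.resize(a,None,fx=4.4,fy=4.4,interpolation=cv2.INTER_CUBIC))
E
```

```text
(no output)
```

View pics/top0c.png

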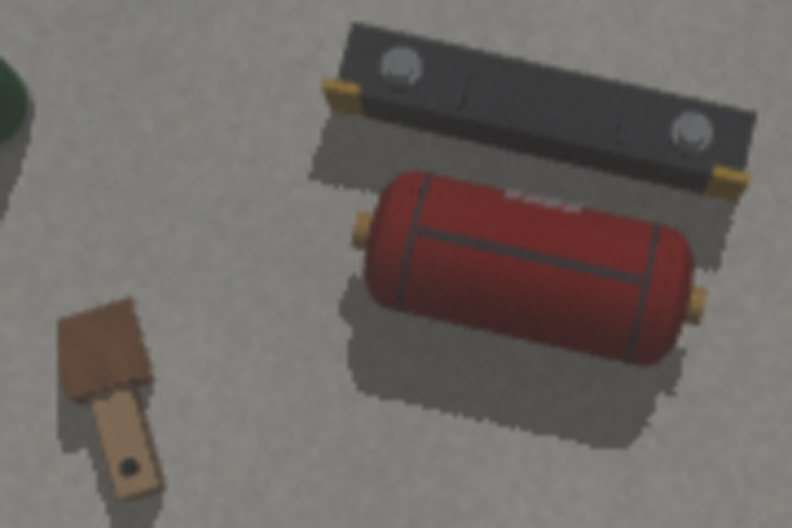

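View pics/sc0c.png

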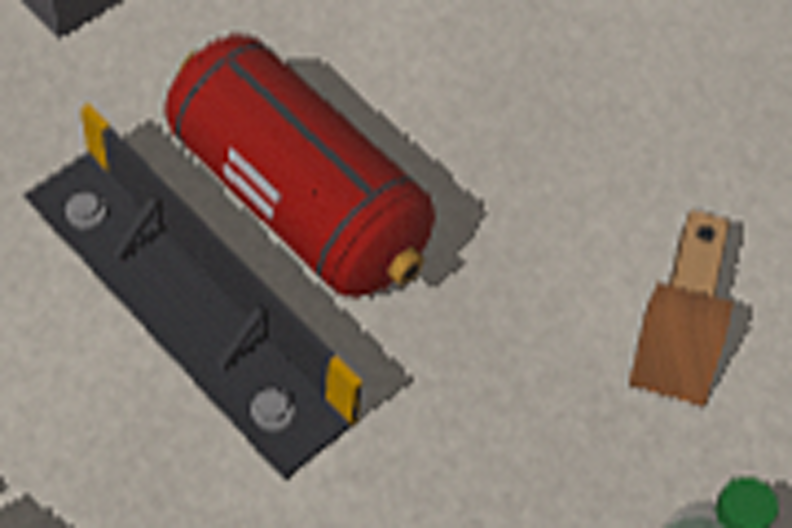

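The crops give these points. Stop foot ends are at (328,104) and (743,200), bung tips at (355,230) and (703,305). The chock toe runs (58,320)–(133,298), and its handle end (118,499)–(163,488).

Run:
```python
from h import *
np.set_printoptions(precision=1,suppress=True)
T=lambda l,z:pix2w("top",np.array(l)/4.4+[145-.4,145-.4],z)
S=lambda l,z:pix2w("scene",np.array(l)/4.4+[190-.4,155-.4],z)
s=T([(328,104),(743,200)],0);print("stop",s,np.linalg.norm(s[1]-s[0]))
s2=S([(82,104),(325,357),(358,368)],58);print("stop top scene",s2)
t=T([(355,230),(703,305)],45);print("tank",t,t.mean(0),np.linalg.norm(t[1]-t[0]))
t=S([(410,272)],45);print("tank bung sc",t)
c=T([(58,320),(133,298)],0);print("toe",c,c.mean(0))
c=T([(75,403),(152,380)],40);print("back",c,c.mean(0))
c=T([(118,499),(163,488)],32);print("hend",c,c.mean(0))
c=S([(630,385),(706,405)],0);print("toe sc",c,c.mean(0))
c=S([(690,211),(728,216)],32);print("hend sc",c,c.mean(0))
print("others",pix2w("top",[(383,135),(360,230),(140,172)],0))
```

```text
stop [[ 654.4  123.7    0. ]
 [ 577.6 -151.9    0. ]] 286.0946900169767
stop top scene [[ 579.8 -151.8   58. ]
 [ 649.2   92.7   58. ]
 [ 644.1  113.8   58. ]]
tank [[ 558.   103.6   45. ]
 [ 501.3 -115.7   45. ]] [529.6  -6.1  45. ] 226.53912493714697
tank bung sc [[560.  101.4  45. ]]
toe [[514.  303.7   0. ]
 [526.8 254.5   0. ]] [520.4 279.1   0. ]
back [[454.7 282.3  40. ]
 [467.4 233.9  40. ]] [461.  258.1  40. ]
hend [[394.4 256.5  32. ]
 [400.2 228.3  32. ]] [397.3 242.4  32. ]
toe sc [[527.7 255.   -0. ]
 [512.7 302.7   0. ]] [520.2 278.8  -0. ]
hend sc [[404.9 230.8  32. ]
 [394.  254.   32. ]] [399.4 242.4  32. ]
others [[ 739.6 -373.1    0. ]
 [ 455.3 -277.9    0. ]
 [ 651.7  358.4    0. ]]
```

```bash
cat >> h.py <<'E'
th=-0.272; n=np.array([np.cos(th),np.sin(th),0]); y=np.array([-n[1],n[0],0])
HY=np.pi/2+th   # hand yaw: tool y along n
def st(tag=""):
    s=bot.get_state();print(tag,round(s["t"],2),s["tcp_pos"].round(1),"F",s["contact_force"].round(1),"Fn %.1f"%(s["contact_force"]@n));return s
E
python3 - <<'E'
from h import *
import json
p=np.array([529.6,-6.1,0])-20*n
bot.grip(0.0,40); st("shut")
bot.move_ptp(p+[0,0,140],[np.pi,0,HY]); st("above")
bot.movel(p+[0,0,98],max_speed=80); bot.dwell(.3)
f0=np.mean([ (bot.dwell(.02),bot.get_state()["contact_force"])[1] for _ in range(5)],0); json.dump(list(f0),open("f0.json","w"));print("tare",f0.round(2))
st(); print(bot.movel(p+[0,0,84],max_speed=7,threshold=9)); st("touch"); bot.dwell(.2); s=st("settled");print(s["orientation"])
E
```

```text
shut 0.87 [ 128.  -534.9  231.3] F [-0.2 -0.2 -1.6] Fn -0.2
above 3.23 [510.6  -1.5 140.1] F [-1.2 -0.  -0.1] Fn -1.2
tare [ 0.06 -0.22 -0.29]
 4.28 [510.5  -0.7  98.3] F [ 0.2 -0.4  0.1] Fn 0.3
True
touch 5.7 [510.8  -0.8  87.8] F [0.2 0.8 5.6] Fn 0.0
settled 5.9 [510.7  -0.8  87.8] F [-0.7  0.3  5.6] Fn -0.8
[3.14071567e+00 4.57243842e-05 1.29884430e+00]
```

```bash
cat >> h.py <<'E'
import json
def F(k=4):
    f0=np.array(json.load(open("f0.json")))
    return np.mean([(bot.dwell(.01),bot.get_state()["contact_force"])[1] for _ in range(k)],0)-f0
E
python3 - <<'E'
from h import *
cmd=bot.get_state()["tcp_pos"].copy()
for i in range(8):
    f=F(5); print(cmd[2].round(2),f.round(1))
    if f[2]>15: break
    cmd[2]-=0.3; bot.movel(cmd,max_speed=5)
print(st()["orientation"]); json.dump(list(cmd),open("cmd.json","w"))
E
```

```text
87.77 [-0.8  0.1  6. ]
87.47 [-1.2  0.1  5.8]
87.17 [-1.1  0.1  7.6]
86.87 [-1.7 -0.1  9.3]
86.57 [-1.8  0.2 11.4]
86.27 [-2.3  0.5 13.3]
85.97 [-2.7  0.2 14.6]
85.67 [-2.8  0.  16.9]
 8.06 [512.2  -1.2  87.6] F [-3.1 -0.2 16.3] Fn -3.0
[3.13870222e+00 1.58459779e-04 1.29874585e+00]
```

```bash
cat > roll.py <<'E'
from h import *
import sys
N,step,H0lim=int(sys.argv[1]),float(sys.argv[2]),float(sys.argv[3])
cmd=np.array(json.load(open("cmd.json")))
for i in range(N):
    f=F(3); H=-f@n
    if i%3==0 or step<3: print(round(bot.get_state()["t"],1),bot.get_state()["tcp_pos"].round(1),"H %.1f side %.1f V %.1f"%(H,f@y,f[2]))
    if H>H0lim: print("LIMIT");break
    dz=np.clip((f[2]-17)/7,-.7,1.0)
    cmd=cmd+n*step+[0,0,dz]
    if bot.movel(cmd,max_speed=20,threshold=9): print("thr");cmd=bot.get_state()["tcp_pos"]*1;break
json.dump(list(cmd),open("cmd.json","w"));f=F(4);st("end");print("H %.1f side %.1f V %.1f"%(-f@n,f@y,f[2]),cmd.round(1))
E
python3 roll.py 12 4 7
```

```text
8.1 [512.2  -1.2  87.6] H 2.5 side -1.0 V 16.8
9.2 [525.2  -4.7  89.1] H 1.4 side -1.2 V 18.9
10.3 [537.1  -7.9  89.8] H -0.3 side 0.1 V 16.7
11.5 [548.8 -11.   89.9] H -0.6 side 0.6 V 16.9
end 12.59 [560.4 -14.1  89.8] F [ 0.6  0.8 16. ] Fn 0.4
H -0.3 side 1.0 V 16.3 [556.9 -13.7  87. ]
```

```bash
python3 roll.py 5 4 4 && python3 roll.py 16 1.5 5.5
```

```text
12.6 [560.3 -14.1  89.8] H -0.2 side 0.3 V 16.3
13.7 [572.2 -17.3  89.3] H -0.9 side 1.1 V 14.8
end 14.5 [580.  -19.4  88.5] F [ 2.2  0.2 13.8] Fn 2.1
H -2.0 side 1.0 V 14.3 [576.2 -19.1  85.8]
14.5 [579.9 -19.4  88.5] H -1.5 side 0.6 V 13.9
14.8 [581.7 -19.9  88.3] H -2.3 side 0.9 V 15.0
15.1 [582.4 -20.   88.1] H 0.3 side 1.2 V 17.3
15.3 [583.  -20.2  88. ] H 2.3 side 1.4 V 18.8
15.6 [583.1 -20.2  88. ] H 4.7 side 1.1 V 20.6
15.9 [584.3 -20.7  87.7] H 3.4 side 0.4 V 14.9
16.2 [586.  -21.3  87.2] H 2.2 side 0.8 V 12.8
16.4 [587.6 -21.8  86.6] H 1.9 side 0.4 V 12.1
16.7 [589.  -22.2  85.9] H 2.0 side 1.0 V 11.9
17.0 [590.6 -22.7  85.2] H 1.1 side 0.1 V 12.0
17.3 [592.1 -23.2  84.4] H 0.3 side 0.1 V 11.3
17.6 [593.6 -23.6  83.5] H 0.2 side 0.4 V 9.4
17.8 [595.  -24.   82.7] H -0.4 side 0.4 V 8.7
18.1 [596.4 -24.5  81.8] H -0.3 side 0.9 V 7.3
18.4 [597.7 -24.9  80.8] H -0.9 side -0.1 V 6.1
18.6 [598.9 -25.2  79.9] H -0.6 side 0.6 V 5.5
end 18.93 [600.  -25.6  78.9] F [ 1.2 -0.3  5.1] Fn 1.2
H -1.3 side 0.4 V 4.9 [599.3 -25.5  78.6]
```

Run:
```python
from h import *
c=bot.get_state()["tcp_pos"]
bot.movel(c+[0,0,25],max_speed=60); st("up")
i=imaging.capture("scene")[155:275,190:370]; j=imaging.capture("top")[145:265,190:325]
i=cv2.resize(i,None,fx=3,fy=3,interpolation=cv2.INTER_CUBIC);j=cv2.resize(j,None,fx=4.4,fy=4.4,interpolation=cv2.INTER_CUBIC)
cv2.imwrite("pics/a1.png",cv2.resize(imaging.capture("scene")[155:275,190:370],None,fx=4.4,fy=4.4,interpolation=cv2.INTER_CUBIC))
cv2.imwrite("pics/a2.png",j)
```

```text
up 19.51 [599.9 -25.6 104.1] F [-0.7  0.2 -0. ] Fn -0.7
```

View pics/a1.png

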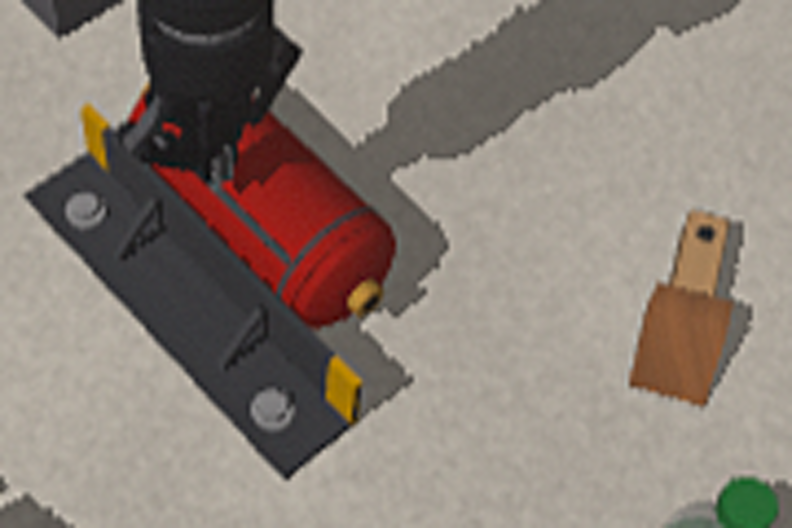

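View pics/a2.png

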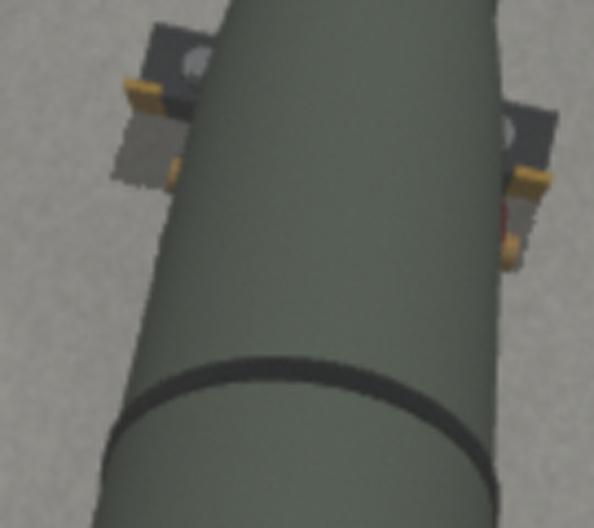

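The tank lies against the stop and parallel to it, with bungs at about (171,175) and (515,251) in the second crop. The hand slipped over the front after reaching about H 4.7 N, so I'll set it on top again and confirm firm bearing.

Run:
```python
from h import *
b=pix2w("top",np.array([(170,175),(519,251)])/4.4+[189.6,144.6],45);print(b.round(1),b.mean(0).round(1),np.linalg.norm(b[1]-b[0]))
c=b.mean(0);Fc=np.array([616,-14,0]);print("stopframe",(c-Fc)@n,(c-Fc)@y)
c=np.array([567.5,-17,0])
bot.movel(c+[0,0,104],max_speed=100); bot.movel(c+[0,0,97],max_speed=30);bot.dwell(.2)
f=np.mean([(bot.dwell(.02),bot.get_state()["contact_force"])[1] for _ in range(5)],0);json.dump(list(f),open("f0.json","w"))
print(bot.movel(c+[0,0,84],max_speed=7,threshold=9)); cmd=bot.get_state()["tcp_pos"]*1;cmd[2]-=.5
for i in range(12):
    f=F(3)
    if f[2]>20: break
    cmd[2]-=min(1,max(.2,(20.5-f[2])/7)); bot.movel(cmd,max_speed=9)
f=F(4);st();print("pressed",f.round(1),-f@n)
H0=-f@n
for i in range(10):
    cmd=cmd+n*.6+[0,0,np.clip((f[2]-21)/8,-.4,.4)]; bot.movel(cmd,max_speed=10,threshold=9); f=F(3); H=-f@n
    print(bot.get_state()["tcp_pos"].round(1),"H %.1f side %.1f V %.1f"%(H,f@y,f[2]))
    if H-max(H0,0)>5.8 or f[2]>32: break
json.dump(list(cmd),open("cmd.json","w"));st()
```

```text
[[ 593.7   94.5   45. ]
 [ 535.6 -126.8   45. ]] [564.7 -16.1  45. ] 228.770356132248
stopframe -48.86717871372858 -15.824901432986696
True
 23.43 [572.1 -18.2  89.7] F [-1.8 -1.3 22. ] Fn -1.4
pressed [-1.9 -1.3 21.5] 1.4711273230515334
[572.2 -18.2  89.7] H 2.7 side -1.4 V 22.9
[572.2 -18.2  89.7] H 3.6 side -1.0 V 22.6
[572.2 -18.3  89.7] H 4.0 side -1.9 V 22.8
[572.2 -18.2  89.7] H 5.4 side -1.2 V 22.2
[572.3 -18.2  89.7] H 5.8 side -1.3 V 22.7
[572.3 -18.3  89.7] H 7.1 side -1.7 V 22.7
[572.4 -18.3  89.7] H 8.1 side -1.3 V 22.7
 25.35 [572.4 -18.3  89.7] F [-7.6  1.1 23.3] Fn -7.6
```

Firm bearing felt: H went from 1.5 to 8 N with the hand no longer moving. Next I'll ease off, lift, go above the chock handle and take a look.

Run:
```python
from h import *
cmd=np.array(json.load(open("cmd.json")))
bot.movel(cmd-n*2.2,max_speed=15); f=F(3);print(f.round(1))
p=bot.get_state()["tcp_pos"]; bot.movel(p+[0,0,20],max_speed=30); bot.movel(p+[0,0,70],max_speed=150)
yw=.285
bot.move_ptp([429.2,252.3,130],[np.pi,0,yw-np.pi]); bot.grip(0.75,40); s=st("above");print(s["qpos"].round(2))
m=imaging.camera_model("wrist"); w=imaging.capture("wrist")
print({k:np.round(v,3).tolist() for k,v in m.items()}); json.dump({k:np.array(v).tolist() for k,v in m.items()},open("wm.json","w"))
t=imaging.capture("top")[145:265,145:325]
t=cv2.resize(t,None,fx=3.2,fy=3.2,interpolation=cv2.INTER_CUBIC)
cv2.imwrite("pics/b.png",np.vstack([cv2.resize(t,(512,341))[:216],w]))
cv2.imwrite("pics/btop.png",imaging.capture("top"))
```

```text
[-2.9 -0.5 17.3]
above 29.1 [429.2 252.3 130. ] F [ 0.4 -0.4 -0.7] Fn 0.5
[ 0.38  0.33 -0.47  0.77  0.    0.1 ]
{'K': [[275.352, 0.0, 253.89], [0.0, 275.352, 189.965], [0.0, 0.0, 1.0]], 'position': [352.387, 229.483, 272.698], 'rotation': [-0.32, -0.001, 1.856]}
```

View pics/b.png

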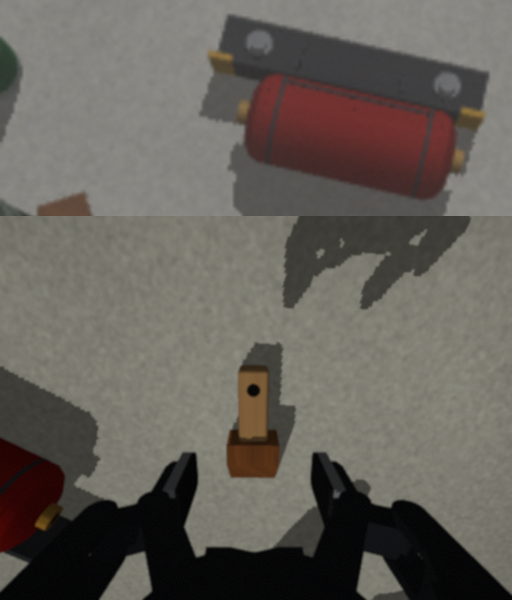

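The wrist view shows the chock toe at (229–277, 260) and the handle end at (238–269, 151), lined up with the tool. The top view shows the tank still flush against the stop, with bungs at (237,112) and (465,160) in its panel.

Run:
```python
from h import *
m=json.load(open("wm.json"))
a=pix2w("wrist",[(229,260),(277,260)],0,m);e=pix2w("wrist",[(238.5,151),(269,151)],32,m);e0=pix2w("wrist",[(253.5,156)],32,m)
print(a.round(1),a.mean(0).round(1),e.round(1),e.mean(0).round(1)); d=a.mean(0)-e.mean(0);print("yaw",np.arctan2(d[1],d[0]),np.hypot(d[0],d[1]))
b=pix2w("top",np.array([(237,112),(465,160)])/2.844+[144.7,144.7],45);print(b.round(1),b.mean(0));d=b[0]-b[1];print("tank th",np.arctan2(-d[0],d[1]),(b.mean(0)-[616,-14,0])@n,(b.mean(0)-[616,-14,0])@y)
```

```text
[[527.7 251.8   0. ]
 [512.4 304.3   0. ]] [520.1 278.    0. ] [[398.1 229.1  32. ]
 [390.5 254.9  32. ]] [394.3 242.   32. ]
yaw 0.27873678732477747 130.81948515620803
[[ 594.6   95.1   45. ]
 [ 537.5 -128.7   45. ]] [566.05565389 -16.80501508  45.        ]
tank th -0.2497309175147498 -47.35457652414418 -16.11986041752959
```

Run:
```python
from h import *
for nme,f,box in(("top","pics/top0.png",(145,265,145,325)),("scene","pics/scene0.png",(155,275,190,290))):
    im=cv2.imread(f);h=cv2.cvtColor(im,cv2.COLOR_BGR2HSV)
    mk=cv2.inRange(h,(18,140,90),(32,255,255));q=np.zeros_like(mk);r=box;q[r[0]:r[1],r[2]:r[3]]=mk[r[0]:r[1],r[2]:r[3]]
    k,l,s,c=cv2.connectedComponentsWithStats(q)
    i=[j for j in range(1,k) if s[j,4]>12];print(nme,s[i,4],c[i].round(1))
    i=sorted(i,key=lambda j:-s[j,4])[:2]
    w=pix2w(nme,c[i],29);d=w[0]-w[1];d*=np.sign(d[1]);print(w.round(1),w.mean(0).round(1),"th",np.arctan2(-d[0],d[1]),np.linalg.norm(d))
```

```text
top [] []Traceback (most recent call last):
  File "<stdin>", line 8, in <module>
IndexError: index 0 is out of bounds for axis 0 with size 0
```

Run:
```python
from h import *
for nme,f,P in(("top","pics/top0.png",[(222,167),(310,186)]),("scene","pics/scene0.png",[(211.5,186),(268,243)])):
    im=cv2.imread(f).astype(float); c=[]
    for u,v in P:
        u0,v0=int(u)-9,int(v)-9;a=im[v0:v0+19,u0:u0+19];wt=np.clip((np.minimum(a[...,1],a[...,2])-a[...,0])-25,0,30)
        if nme=="top": wt*=(a[...,1]>.55*a[...,2])
        g=np.mgrid[0:19,0:19];c.append([u0+(wt*g[1]).sum()/wt.sum(),v0+(wt*g[0]).sum()/wt.sum()])
    w=pix2w(nme,c,29);d=w[0]-w[1];d*=np.sign(d[1]);print(np.round(c,1),w.round(1),w.mean(0).round(1),"th",np.arctan2(-d[0],d[1]),np.linalg.norm(d))
```

```text
[[222.  164.2]
 [310.6 184.2]] [[ 658.2  112.3   29. ]
 [ 588.9 -140.7   29. ]] [623.6 -14.2  29. ] th -0.2673409228911688 262.3861872379192
[[211.  184.7]
 [267.2 242.5]] [[ 579.4 -144.8   29. ]
 [ 648.   105.6   29. ]] [613.7 -19.6  29. ] th -0.26768849206963613 259.56507099283675
```

```bash
sed -i 's/^th=-0.272/th=-0.267/' h.py
python3 - <<'E'
from h import *
g=np.array([428.8,252.1,0]); yw=.28-np.pi
R1=[np.pi,0,yw]; R2=[np.pi,0,-.267-np.pi]
bot.movel(g+[0,0,40],rot=R1,max_speed=150); bot.movel(g+[0,0,6],max_speed=60)
bot.grip(0.0,40); s=st("gripped");print(s["opening"],s["gripper_force"])
bot.movel(g+[0,0,26],max_speed=60)
M=np.array([567,-17,0]); A=M-n*(113.6+45)
bot.movel(A+[0,0,26],rot=R2,max_speed=120); st("over")
bot.movel(A+[0,0,10],max_speed=50); bot.dwell(.2)
f=np.mean([(bot.dwell(.02),bot.get_state()["contact_force"])[1] for _ in range(5)],0);json.dump(list(f),open("f0.json","w"))
print(bot.movel(A+[0,0,5],max_speed=12,threshold=4)); st("down");print(F(),bot.get_state()["opening"])
cv2.imwrite("pics/c.png",np.hstack([cv2.resize(imaging.capture("scene")[130:290,180:340],(400,400),interpolation=cv2.INTER_CUBIC),cv2.resize(imaging.capture("wrist"),(400,400))]))
E
```

```text
gripped 31.13 [429.3 252.3   6.5] F [ 0.3 -0.7  3.1] Fn 0.4
0.3262197072686734 40.524609088897705
over 33.67 [414.   25.2  26. ] F [-0.7  0.6 -2.5] Fn -0.8
True
down 34.78 [414.2  24.8   6.5] F [-0.3  1.4  4.9] Fn -0.6
[-0.35440668  0.19186587  7.76636872] 0.32108087791772705
```

View pics/c.png

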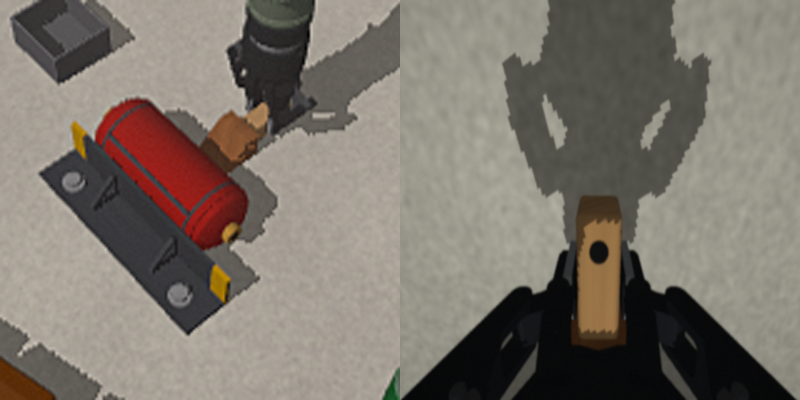

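The chock is held straight by the handle, on the bench and square to the middle of the tank. Now I'll push it in.

Run:
```python
from h import *
cmd=bot.get_state()["tcp_pos"]*1
A=cmd.copy()
hit=bot.movel(cmd+n*34,max_speed=30,threshold=8); cmd=bot.get_state()["tcp_pos"]*1; f=F(5); print(hit,(cmd-A)@n,f.round(1)); H0=-f@n
for i in range(30):
    cmd=cmd+n*(1.0 if H<3 else .5) if i else cmd+n; bot.movel(cmd,max_speed=12,threshold=11); f=F(3);H=-f@n
    print(((bot.get_state()["tcp_pos"]-A)@n).round(1),"H %.1f side %.1f V %.1f"%(H,f@y,f[2]))
    if H-max(H0,0)>11.5 or H>15: break
s=st("end");print("base",H0,s["orientation"],s["wrist_torque"].round(2));json.dump(list(cmd),open("cmd.json","w"))
```

```text
True -0.06528110773968591 [0.1 0.7 5.5]
0.8 H 2.4 side 0.9 V 6.2
0.7 H 4.9 side 0.6 V 10.4
0.7 H 5.7 side 0.5 V 11.4
0.7 H 7.1 side 0.5 V 14.1
0.7 H 7.7 side 0.4 V 16.4
2.0 H 5.5 side 0.0 V 12.7
2.0 H 7.3 side 0.3 V 14.5
2.0 H 8.0 side 0.3 V 16.5
2.9 H 6.8 side 0.1 V 14.4
2.9 H 8.1 side 0.1 V 16.5
2.9 H 9.4 side 0.4 V 18.1
2.9 H 11.2 side 0.8 V 19.8
5.4 H 5.5 side 0.2 V 12.1
5.4 H 7.2 side -0.1 V 14.6
5.5 H 8.5 side 0.3 V 16.2
5.4 H 9.6 side 0.3 V 17.9
5.4 H 10.6 side 0.1 V 19.8
5.4 H 12.4 side 0.6 V 21.2
end 40.27 [419.4  23.3   6.4] F [-11.9   3.7  20. ] Fn -12.4
base 0.10180385827184582 [-3.14149856 -0.01072549  2.87523564] [ 0.46  1.97 -0.05]
```

Only 5 mm travelled: the chock is sticking on the bench under downward load and hasn't reached the tank. I'll unload vertically and slide lightly, with z feedback.

```bash
cat > push.py <<'E'
from h import *
A=np.array([414.2,24.8,0])
cmd=np.array(json.load(open("cmd.json"))); cmd-=n*2; bot.movel(cmd,max_speed=20)
for i in range(10):
    f=F(3)
    if f[2]<2: break
    cmd[2]+=min(1.,f[2]/9); bot.movel(cmd,max_speed=10)
print("unloaded",f.round(1),cmd.round(1)); st()
for i in range(32):
    tr=(bot.get_state()["tcp_pos"]-A)@n; H=-f@n
    cmd=cmd+n*(2.5 if tr<32 and H<4 else .7)
    cmd[2]+=np.clip((f[2]-1.5)/10,-.3,.6) if tr<38 else 0
    bot.movel(cmd,max_speed=25 if tr<32 else 10,threshold=11); f=F(3);H=-f@n
    print(((bot.get_state()["tcp_pos"]-A)@n).round(1),"H %.1f side %.1f V %.1f"%(H,f@y,f[2]))
    if H>8 and tr>36 or H>12: break
s=st("end");print(s["orientation"],s["opening"]);json.dump(list(cmd),open("cmd.json","w"))
E
python3 push.py
```

```text
unloaded [0.5 0.9 0.2] [421.9  22.7   7.4]
 40.82 [422.3  22.6   7.3] F [-0.6  0.9 -1. ] Fn -0.8
10.8 H -0.1 side 0.4 V -0.4
13.1 H -0.1 side 0.2 V -0.3
15.6 H 0.5 side 0.5 V 0.2
18.1 H 0.5 side 0.0 V -0.3
20.6 H 0.1 side -0.2 V -0.2
23.3 H -0.5 side 0.5 V -0.2
25.2 H 2.5 side 0.2 V 6.1
28.7 H -0.4 side -0.0 V -0.1
30.8 H -0.3 side 0.1 V 0.0
33.3 H -0.5 side 0.6 V 0.3
33.3 H 2.4 side 0.6 V 6.0
34.9 H -0.0 side 0.7 V 0.2
35.1 H -0.7 side 0.6 V -0.8
35.9 H 0.1 side 0.3 V 0.6
36.0 H 3.1 side 0.2 V 5.8
37.8 H 0.2 side 0.8 V -0.5
38.0 H -0.0 side 0.1 V 0.1
38.8 H -0.6 side 0.4 V -0.1
39.5 H -0.6 side 0.5 V 0.5
40.1 H 0.3 side 0.1 V 1.1
40.8 H 0.1 side 0.4 V 1.1
41.5 H -0.7 side 0.8 V 0.8
42.1 H 0.6 side 0.2 V 1.5
42.4 H 2.6 side 0.2 V 5.1
42.4 H 4.5 side 0.3 V 7.9
42.3 H 6.0 side 0.1 V 9.7
42.4 H 8.0 side 0.3 V 11.9
42.4 H 9.7 side 0.6 V 13.8
end 48.52 [455.1  13.6   6.4] F [-9.7  2.9 12.1] Fn -10.1
[-3.14146686 -0.00853349  2.87499911] 0.32075749435924017
```

Run:
```python
from h import *
A=np.array([414.2,24.8,0])
cmd=np.array(json.load(open("cmd.json"))); cmd-=n*1.0
f=F(3)
for i in range(16):
    H=-f@n
    cmd=cmd+n*(np.clip((11.5-H)/6,-.5,.7)); cmd[2]+=np.clip((f[2]-2)/9,-.3,.6)
    bot.movel(cmd,max_speed=10,threshold=11); f=F(3);H=-f@n; p=bot.get_state()["tcp_pos"]
    print(((p-A)@n).round(1),p[2].round(2),"H %.1f side %.1f V %.1f"%(H,f@y,f[2]))
    if 10.5<H<14 and f[2]<5 or H>15: break
st();json.dump(list(cmd),open("cmd.json","w"))
cv2.imwrite("pics/d.png",cv2.resize(imaging.capture("scene")[130:290,180:340],(600,600),interpolation=cv2.INTER_CUBIC))
```

```text
42.4 6.49 H 5.7 side 0.8 V 5.3
42.5 6.64 H 6.7 side 0.7 V 4.0
42.5 6.68 H 7.3 side 0.8 V 4.4
42.5 6.78 H 8.2 side 0.7 V 4.3
42.5 6.91 H 9.5 side 1.0 V 3.9
42.6 6.99 H 9.1 side 0.4 V 3.9
42.5 7.07 H 10.5 side 1.1 V 2.9
42.6 7.12 H 9.8 side 0.6 V 3.2
42.6 7.18 H 9.8 side 0.8 V 2.7
42.6 7.2 H 10.9 side 1.5 V 2.8
 51.29 [455.3  13.5   7.2] F [-10.6   4.1   1.7] Fn -11.3
```

View pics/d.png

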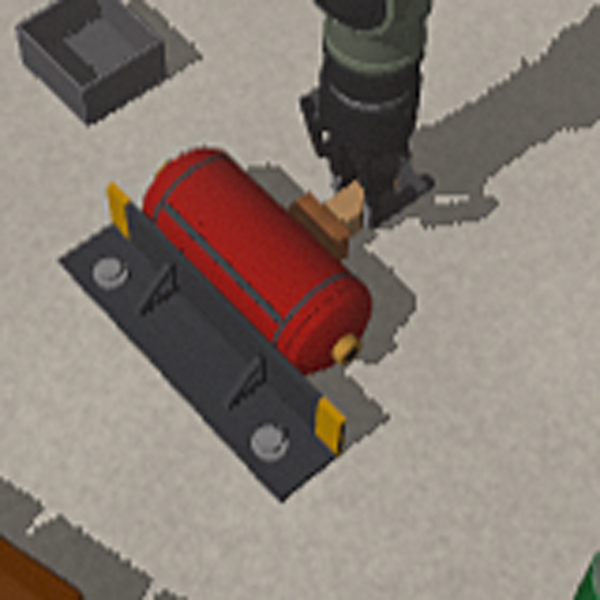

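The chock is under mid-tank and bearing at about 11 N with little vertical load. I'll set its heel down, let go and check.

Run:
```python
from h import *
cmd=np.array(json.load(open("cmd.json")))
cmd=cmd+[0,0,-.7]; bot.movel(cmd,max_speed=10); f=F(3);print(-f@n,f.round(1))
bot.grip(0.75); p=bot.get_state()["tcp_pos"]; st("open")
bot.movel(p+[0,0,50],max_speed=60); bot.movel(p+[0,0,110]-n*60,max_speed=150); st("up")
t=cv2.resize(imaging.capture("top")[140:260,190:330],(420,360),interpolation=cv2.INTER_CUBIC);s=cv2.resize(imaging.capture("scene")[140:280,190:330],(360,360),interpolation=cv2.INTER_CUBIC)
cv2.imwrite("pics/e.png",np.hstack([t,s]))
```

```text
12.287335627098045 [-11.7   3.9   6.3]
open 52.06 [462.3  11.7   8.4] F [-0.6  0.  -0.1] Fn -0.6
up 53.76 [404.9  27.4 118.3] F [ 0.4 -0.7 -0.2] Fn 0.5
```

View pics/e.png

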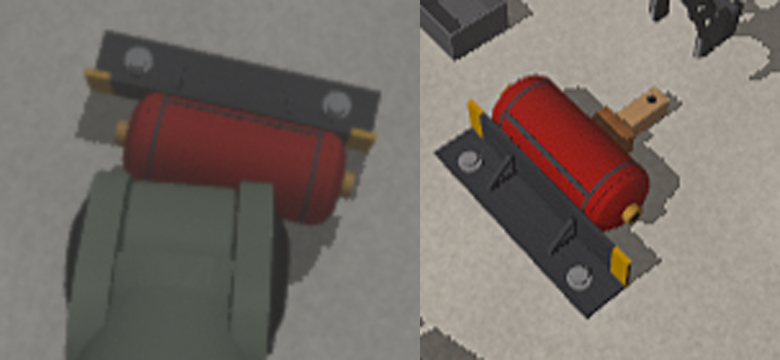

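The tank is flush with the stop. The chock is flat, square and tight under mid-tank, and the hand is clear.

```bash
python3 -c "
from bench import bot
print(bot.sign_off())"
```

```text
the job is handed in; nothing more can be done
None
```

The job is handed in: the tank was felt firm against the stop and the chock firm under the middle of its free side (about 12 N push), both still in place after release, at about 54 s; on the first roll the hand slipped over the tank's front, so I lifted it and pressed again from on top to confirm the tank bore firmly.

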